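# Lock the floating board stage with its pin

## Robot

A 6-joint arm with a two-finger parallel gripper is mounted at the origin on the work surface. World frame = base frame: x ahead of the robot, y to its left, z up, the work surface at z = 0. Lengths are in m, angles in rad, forces in N, time in s.
With the tool pointing down it reaches from about 0.2 to 0.875 m from the base axis. Payload 3.4 kg.
Tool frame: the origin (TCP) lies between the finger pads; the fingertips stand 25 mm ahead of it and the grasp point (between the pads) lies 6 mm ahead of it (r.nose_length is the z of the fingertips in the tool frame, in m); z points along the fingers, y is the line along which they close (so a half turn about z gives the same grasp; the last joint's range is limited). The gripper opens to 94 mm and grips with 3 to 60 N. Pads are 16 mm wide; open, the fingers measure 119 mm over their backs; the gripper's body (75 mm by 177 mm) begins 78 mm behind the grasp point.
Start: joints at [1.204, 0.276, 1.505, -0, 1.361, -0.121], TCP at [0.14, 0.558, 0.23] pointing down, gripper open.
Joint ranges: [-2.89, 2.89], [-0.75, 2.08], [0.22, 2.7], [-1.18, 4.32], [0.11, 2.71], [-2.7, 2.7]. Speed limits (rad/s): [2.57, 2.57, 3.14, 3.14, 3.14, 3.14].

## Interface

Orientations are given as a unit quaternion [w, x, y, z].
In Python, from plant import r, gripper_to, inverse_kinematics, vision, models, telemetry gives the robot as it stands. Calls block until the motion is done:
- r.move_to(position, orientation): joint-space move of the TCP to a pose.
- r.move_l(position, rot=None, vel=0.15, guard=None): straight line of the TCP; rot=None keeps the orientation; vel is the mean speed in m/s. With guard (N) it stops when the force on the tool has changed by that much, and returns True; else False.
- r.movej(angles): joint-space move.
- gripper_to(opening, f_grip=None): finger opening in m; f_grip is the grip in N (None keeps the last); returns when the fingers have stopped.
- r.hold(seconds).
- inverse_kinematics(position, orientation): joint angles nearest the present ones, or None.
- vision.snapshot(name): name is "scene" or "top" or "wrist"; returns the picture (420x560x3 uint8, red, green, blue); there is no depth.
- vision.get_calibration(name): a dict with "fx", "fy", "cx", "cy" (pixels), "position" and "orientation" of the camera in the world. Camera axes: x right, y down, z forward; pixel columns grow to the right and rows downward; lengths in m; the calibration is good to about 2 mm. A picture is of the moment at which its call begins: read the wrist's pose just before it. get_calibration takes no time and is no camera call; for the wrist camera it gives the pose at the moment of the call.
A pose or a line that the arm cannot do raises r.PlanningError and nothing moves.
- r.sign_off(): hands the job in; it is judged then, once.
Trained networks look in the newest picture that a camera, given by its name, has taken for a name from the list of things; names that differ only in an ending like _2 or _b are one class to them, and where a whole thing is asked for, a point or a joint stands for the part that bears it (a point fixed in the world has none). Each returns a list of dicts, best first, with "score" (0 to 1); they miss things now and then, are a little off and sometimes report something else, mostly with a low value. They report only what shows in the picture. A call takes as long as a camera call. They do not tell look-alikes from the thing itself.
- models.boxes_of(thing, camera): "at" ([x, y, z] in m, in world coordinates, good to about 4 mm: the middle of the surface that is visible of it).
- models.regions_of(thing, camera): "pixels" (420x560 bool, what is visible of it).
- models.mark_of(thing, camera): "at" ([x, y, z] in m, in world coordinates, good to about 4 mm: a listed point, or the origin of a listed thing).
Readings, each from a call of its own:
- telemetry.current_t(): time.
- telemetry.current_joints(): joint angles.
- telemetry.current_dq(): joint speeds.
- telemetry.current_joint_efforts(): joint torques, N m.
- telemetry.current_ee_pos(): TCP position.
- telemetry.current_tool_rot(): TCP orientation.
- telemetry.current_wrist_force(): force on the tool from outside, world axes, zero at the start.
- telemetry.current_torque(): the same for the moment, N m.
- telemetry.current_opening(): finger opening in m.
- telemetry.current_finger_force(): force on a finger pad.
Only numpy, scipy, OpenCV 4.12 (cv2) and the standard library are available. Lean on these libraries where they do the work, as an engineer would, in place of code of your own. Each camera call takes 0.05 s, during which the arm holds its last target. There are 200 camera calls.

## Task

Lock the floating board stage: draw the square-gripped lock pin out of the pin stand, put it down the black sleeve, feel about gently over the hidden carriage until it drops into the blind hole, and seat it fully home, upright, then let go. Do not force the pin against the stage (never more than 25 N), and leave the round-headed pin, the solder spool, the screwdriver and the small glue bottle where they are.

Things in the scene. Friction and masses are not known exactly. Their poses are not given: they have to be found in the camera images.
- stage: Board stage: fixed aluminium housing 130 x 210 x 58 mm (x, y, z) with a green circuit board clamped on one half of its deck (up to 69 mm over the table), a blue mat on the other. In the middle stands the lock sleeve, a square black block 60 x 60 mm, top 80 mm over the table, with an upright bore 34 mm wide. Origin: centre of the housing's underside, on the bore's axis.
- sleeve_rim (a point): Centre of the bore at the sleeve's top face, 80 mm over the table; axes as the stage's, z up. 30 mm below it the flat top of a hidden black carriage closes the bore. In the carriage is one upright blind hole, 13 mm wide, 20 mm deep, 1 mm chamfer, drifted: its centre is anywhere up to 6 mm in stage x and 6 mm in stage y from the bore's axis (8.5 mm in all), not measured.
- bore_floor (a point): Point on the bore's axis at the height of the carriage's top at rest, 30 mm below the rim (not the hole). The carriage sits on springs: pressed down it resists with about 2 N, then yields about 1.5 N per mm over 5 mm (to about 10 N), then is solid; freed, it springs back up. Sideways it is held by stiff friction of about 10 N.
- lockpin_grip (a point): Lock pin, 50 to 90 g, upright in one socket of the pin stand: steel shaft 12 mm across, 60 mm long, chamfered foot; above it a black square grip 18 x 18 x 40 mm; 100 mm in all. This point is the grip's centre, 80 mm above the foot; z up along the pin, x and y square to the grip's flat sides. Foot on the carriage's top: grip's underside 30 mm above the rim; fully home: 10 mm.
- lockpin_tip (a point): The centre of the lock pin's foot (lower end of the shaft); axes as the grip's.
- stand: Fixed grey pin stand, block 60 x 150 x 40 mm (x, y, z); origin at the centre of its underside. Two sockets, 17.5 mm wide and 30 mm deep, in its top at 45 mm to either side along its y; the lock pin is in one (either), standing loosely upright, the round-headed pin in the other.
- roundpin: Another pin in the stand, not wanted: round black head 26 mm across and 30 mm high on a 16 mm shaft 60 mm long; origin at its foot. To be left alone.
- spool: Solder spool, 56 mm across, 30 mm high, lying flat; origin at its underside. Bystander.
- screwdriver: Screwdriver lying on the table along its x; bystander.
- glue: Small white glue bottle, 36 mm across, 100 mm high; origin at its underside. Bystander.
Not all that is in view belongs to the job. Leave any red look-alike of the part that bears lockpin_grip alone.

How it is judged:
On the way, in this order (a step that is already met when the one before it is completed fails the run):
1. the lock pin is drawn out of the stand, its foot clear above the stand's top (z of lockpin_tip in the frame of stand above 0.045 m), for 0.1 s.
2. the lock pin's foot is inside the sleeve, at or near the carriage's top (z of lockpin_tip in the frame of sleeve_rim below -0.022 m and x of lockpin_tip in the frame of sleeve_rim between -0.014 and 0.014 m and y of lockpin_tip in the frame of sleeve_rim between -0.014 and 0.014 m and angle between lockpin_tip's own z axis and vertical below 0.25 rad), for 0.1 s.
At the end, for the whole second after the job is handed in: The lock pin stands in the carriage's blind hole inside the sleeve, its foot at least 46 mm below the sleeve's rim (fully home is 50 mm), upright within 0.1 rad, released and at rest (z of lockpin_tip in the frame of sleeve_rim below -0.046 m and x of lockpin_tip in the frame of sleeve_rim between -0.014 and 0.014 m and y of lockpin_tip in the frame of sleeve_rim between -0.014 and 0.014 m and angle between lockpin_tip's own z axis and vertical below 0.1 rad and contact force between the fingers and lockpin below 0.2 N and linear speed of lockpin below 0.01 m/s); the robot touches nothing.
It fails at once if the lock pin is forced against the stage with more than 25 N (contact force between lockpin and stage above 25 N).
It fails at once if the round-headed pin, the spool, the screwdriver or the glue bottle is moved by more than 20 mm (distance of any of spool, screwdriver, glue, roundpin from where it was at the start of the episode above 0.02 m).
It also fails if it takes over 67 s, if anything falls off the work surface, if the arm or the gripper's body presses on something with over 40 N, if the wrist force passes 120 N, or if a joint passes its speed limit or range.

## Working session

There is one attempt and no reset: what is moved stays moved. The work goes in short steps, each a Python script; the robot and the scene stay as the last script left them, time stands still between calls to the robot, and variables do not carry over. Pictures are saved under pics/ and viewed, at most 10 in all, crops included, and the job is handed in when it is done.

```bash
ls; mkdir -p pics; python3 - <<'E'
from plant import r,vision,models,telemetry
import cv2,numpy as np
print(telemetry.current_t(), telemetry.current_tool_rot())
ims=[]
for c in ["top","scene"]:
    im=vision.snapshot(c); ims.append(im)
    cal=vision.get_calibration(c); print(c,{k:np.round(v,3).tolist() for k,v in cal.items()})
    for t in ["lockpin_grip","sleeve_rim","stand","roundpin","stage","glue","spool","screwdriver"]:
        print(c,t,[(np.round(d["at"],3).tolist(),round(d["score"],2)) for d in models.mark_of(t,c)[:3]])
    cv2.imwrite(f"pics/{c}0.png",im[:,:,::-1])
print(telemetry.current_t())
E
```

```text
pics
0.0 [-1.97855235e-04  1.22596637e-01  9.92456173e-01 -8.77802900e-04]
top {'fx': 447.367, 'fy': 447.367, 'cx': 281.102, 'cy': 204.081, 'position': [0.496, 0.027, 0.883], 'orientation': [-0.014, 0.713, -0.7, 0.03]}
top lockpin_grip [([0.515, -0.16, 0.091], 0.73), ([0.429, -0.137, 0.078], 0.73)]
top sleeve_rim [([0.532, 0.241, 0.075], 0.61)]
top stand [([0.526, -0.204, 0.005], 0.69), ([0.537, -0.248, 0.008], 0.37)]
top roundpin [([0.536, -0.249, 0.005], 0.67)]
top stage [([0.533, 0.243, -0.001], 0.66)]
top glue [([0.72, -0.013, 0.001], 0.65)]
top spool [([0.386, 0.007, 0.001], 0.8)]
top screwdriver [([0.557, -0.009, -0.0], 0.61), ([0.514, -0.156, 0.092], 0.59)]
scene {'fx': 435.252, 'fy': 435.252, 'cx': 283.247, 'cy': 210.969, 'position': [0.999, -0.505, 0.712], 'orientation': [-0.377, 0.863, 0.303, -0.143]}
scene lockpin_grip [([0.514, -0.16, 0.093], 0.74), ([0.43, -0.131, 0.077], 0.72)]
scene sleeve_rim [([0.53, 0.243, 0.084], 0.64)]
scene stand [([0.529, -0.206, -0.002], 0.61)]
scene roundpin [([0.544, -0.246, 0.01], 0.69)]
scene stage [([0.526, 0.24, 0.0], 0.58)]
scene glue [([0.516, -0.16, 0.091], 0.68), ([0.56, -0.002, -0.002], 0.68), ([0.716, -0.016, -0.004], 0.64)]
scene spool [([0.382, 0.006, -0.001], 0.66)]
scene screwdriver [([0.559, -0.005, -0.004], 0.8)]
0.9
```

```bash
python3 - <<'E'
import cv2,numpy as np
a=cv2.imread("pics/top0.png"); b=cv2.imread("pics/scene0.png")
cv2.imwrite("pics/both.png",np.hstack([cv2.resize(a,(400,300)),cv2.resize(b,(400,300))]))
cv2.imwrite("pics/crop.png",cv2.resize(b[140:330,60:290] if 0 else a[190:330,300:480],None,fx=4,fy=4)[:560,:720])
cv2.imwrite("pics/scene_v.png",b)
E
```

```text
(no output)
```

View pics/top0.png

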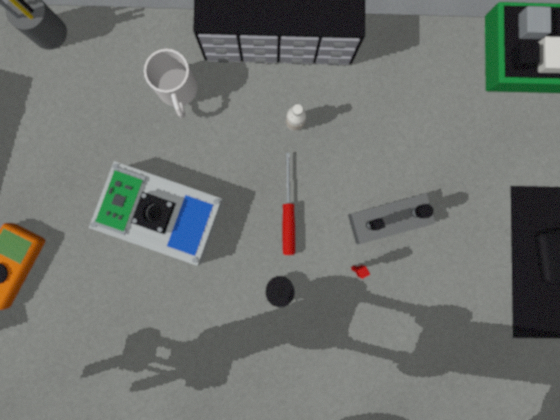

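View pics/scene_v.png

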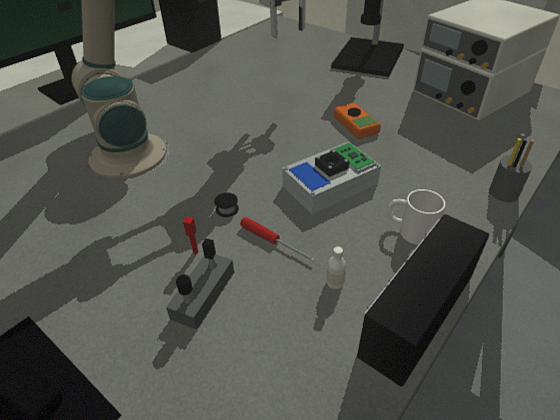

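Candidates: the black square pin at top (376,224) / scene (209,248), in the stand; the red pin at top (361,271) / scene (190,228), standing loose on the table. The black one fits: it is in the stand, it isn't the red look-alike, and its z of 0.091 matches the expected 0.090. The round-headed pin is at top (424,211). Next I go over the stage for a close look, then over the pin.

```bash
cat > h.py <<'E'
from plant import r,gripper_to,inverse_kinematics,vision,models,telemetry as T
import cv2,numpy as np
from scipy.spatial.transform import Rotation as Ro
def q(a): return [0,np.sin(a/2),np.cos(a/2),0]      # tool down, tool y = (sin a, cos a)
def rot(o): return Ro.from_quat(np.roll(o,-1)).as_matrix()
def cam_off():                                       # camera in tool frame
    c=vision.get_calibration("wrist"); R=rot(T.current_tool_rot())
    return R.T@(np.array(c["position"])-T.current_ee_pos()), R.T@rot(c["orientation"])
def ray(c,uv,z):                                     # pixel -> world at height z
    d=rot(c["orientation"])@[(uv[0]-c["cx"])/c["fx"],(uv[1]-c["cy"])/c["fy"],1]
    p=np.array(c["position"]); return p+d*(z-p[2])/d[2]
def px(c,P):
    v=rot(c["orientation"]).T@(np.array(P)-c["position"]); return np.array([c["fx"]*v[0]/v[2]+c["cx"],c["fy"]*v[1]/v[2]+c["cy"]])
def look(P,a,h,name):                                # camera optical axis through P from height h
    o,Rc=cam_off(); R=rot(q(a)); f=R@Rc[:,2]
    cp=np.array(P)-f*(h-P[2])/f[2]*-1 if False else np.array(P)+f*(h-P[2])/f[2]
    r.move_to(cp-R@o,q(a)); r.hold(0.2)
    c=vision.get_calibration("wrist"); im=vision.snapshot("wrist"); cv2.imwrite(f"pics/{name}.png",im[:,:,::-1]); np.save(f"pics/{name}.npy",c,allow_pickle=True)
    return c,im
def at(t): return [(np.round(d["at"],4).tolist(),round(d["score"],2)) for d in models.mark_of(t,"wrist")[:3]]
E
python3 - <<'E'
from h import *
o,Rc=cam_off(); print(o.round(3),Rc.round(2))
c=np.array
c,im=look([.531,.242,.08],-0.3,.36,"st"); print(T.current_ee_pos(),at("sleeve_rim"),at("stage"))
for d in models.regions_of("stage","wrist")[:1]:
    m=d["pixels"]; print(d["score"],m.sum()); 
    b=cv2.boxPoints(cv2.minAreaRect(cv2.findNonZero(m.astype(np.uint8)))); print([ray(c,p,.058).round(4)[:2].tolist() for p in b])
x,y=px(c,[.531,.242,.08]).astype(int); k=im[max(0,y-100):y+100,max(0,x-110):x+110,::-1]
k2=np.clip(255*(k/255.)**.4,0,255).astype(np.uint8); print(x,y,max(0,x-110),max(0,y-100))
cv2.imwrite("pics/st_c.png",cv2.resize(np.hstack([im[:,:,::-1][max(0,y-100):y+100,max(0,x-110):x+110],k2])[:,:,:],None,fx=1.8,fy=1.8))
c,im=look([.514,-.16,.11],-0.277,.36,"pin"); print(T.current_ee_pos(),at("lockpin_grip"),at("stand"),at("roundpin"),T.current_t())
x,y=px(c,[.514,-.16,.11]).astype(int); print(x,y)
cv2.imwrite("pics/pin_c.png",cv2.resize(im[max(0,y-140):y+140,max(0,x-140):x+140,::-1],None,fx=2,fy=2))
E
```

```text
[ 0.074 -0.001 -0.155] [[ 0.   -0.97 -0.26]
 [ 1.    0.   -0.  ]
 [ 0.   -0.26  0.97]]
[0.53059035 0.24352304 0.20546961] [([0.5285, 0.2392, 0.0811], 0.83)] [([0.5276, 0.2364, -0.002], 0.97)]
0.81 23971
[[0.5543, 0.1128], [0.4345, 0.1613], [0.4974, 0.3618], [0.6379, 0.3279]]
278 215 168 115
[ 0.522293   -0.15616585  0.20539858] [([0.5172, -0.1603, 0.0965], 0.88), ([0.4315, -0.1357, 0.079], 0.67)] [([0.5297, -0.2002, 0.0008], 0.91)] [([0.5404, -0.2473, 0.0077], 0.66)] 5.0083
278 213
```

View pics/st_c.png

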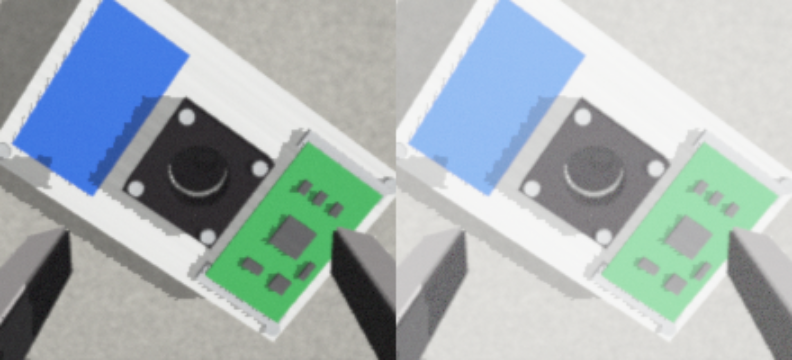

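View pics/pin_c.png

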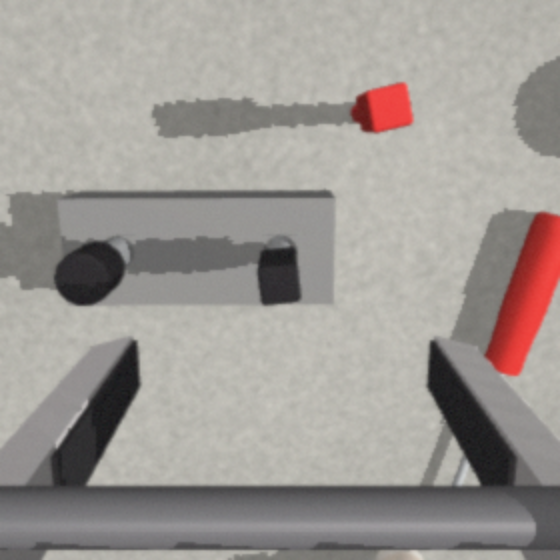

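The crops show the square black grip at crop (280,283) standing in the stand, aligned to it within about 0.1 rad. The round head is at (90,273), and the red look-alike at (385,107) stands outside the stand. The sleeve is centred near crop (198,174), turned about 37° in the image. Next I refine the sleeve centre and stretch the bore interior.

```bash
python3 - <<'E'
from h import *
c=np.load("pics/st.npy",allow_pickle=True).item(); im=cv2.imread("pics/st.png")
g=im.mean(2); ox,oy=168,115
for p in [(187,117),(260,168),(208,237),(136,188)]:
    u,v=p[0]/1.8+ox,p[1]/1.8+oy; x0,y0=int(u)-7,int(v)-7
    w=np.clip(g[y0:y0+15,x0:x0+15]-100,0,None); yy,xx=np.mgrid[0:15,0:15]; yy=yy-0;
    w[(yy-7)**2+(xx-7)**2>45]=0
    P=[x0+(w*xx).sum()/w.sum(),y0+(w*yy).sum()/w.sum()]; print(np.round(P,1),ray(c,P,.08)[:2].round(4))
for p in [(187,97),(275,163),(208,248),(122,187)]:
    print("corner",ray(c,(p[0]/1.8+ox,p[1]/1.8+oy),.08)[:2].round(4))
for z in (.05,.08): print(z,px(c,[.53,.241,z]))
u,v=int(198/1.8+ox),int(172/1.8+oy)
k=im[v-24:v+24,u-24:u+24].astype(float); print(u-24,v-24)
k=np.clip((k-10)*5,0,255).astype(np.uint8); cv2.imwrite("pics/bore.png",cv2.resize(k,None,fx=10,fy=10,interpolation=cv2.INTER_CUBIC))
c=np.load("pics/pin.npy",allow_pickle=True).item()
s=ray(c,(196/2+138,250/2+73),.04); a=-.277; print("stand",s,"socket",s[:2]+.045*np.array([np.sin(a),np.cos(a)]),"grip top",ray(c,(278,214.5),.11))
E
```

```text
[271.3 179.5] [0.4995 0.2253]
[312.3 208.5] [0.5148 0.2717]
[282.6 247.4] [0.5619 0.2562]
[242.7 219.7] [0.5459 0.21  ]
corner [0.4898 0.2229]
corner [0.5096 0.2786]
corner [0.5672 0.2588]
corner [0.5471 0.2032]
0.05 [277.74811908 206.82018276]
0.08 [277.59873554 213.85939065]
254 186
stand [ 0.52706872 -0.20507507  0.04      ] socket [ 0.51476251 -0.16179047] grip top [ 0.51460197 -0.16014165  0.11      ]
```

View pics/bore.png

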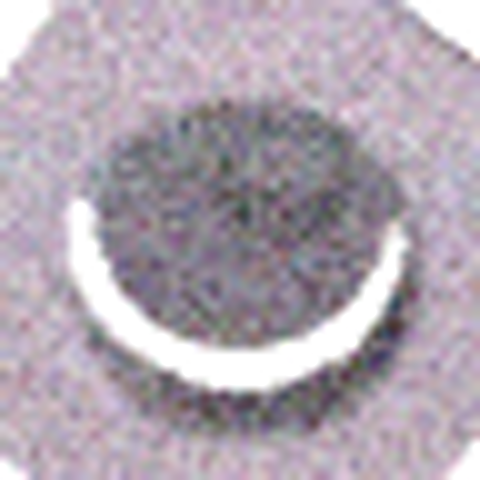

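The stretched bore shows a faint dark spot near (280,200), so the hole may be visible. I'll go back for a vertical, averaged close-up; it's cheap in time.

```bash
python3 - <<'E'
from h import *
o,Rc=cam_off(); R=rot(q(-.3))@Ro.from_euler('y',.2618).as_matrix(); print((R@Rc[:,2]).round(3))
cp=np.array([.530,.2405,.32]); P=cp-R@o; qq=np.roll(Ro.from_matrix(R).as_quat(),1); print(P)
r.move_to(P,qq); r.hold(.3)
c=vision.get_calibration("wrist"); im=np.mean([vision.snapshot("wrist").astype(float) for _ in range(24)],0)
np.save("pics/b2.npy",c,allow_pickle=True); np.save("pics/b2im.npy",im)
print(T.current_t(),at("sleeve_rim"))
u,v=px(c,[.53,.2405,.08]).astype(int); print(u,v,px(c,[.53,.2405,.05]),c["position"])
k=im[v-50:v+50,u-50:u+50,::-1]; b=im[v-26:v+26,u-26:u+26].mean(2); print(np.percentile(b,[1,10,50,90]))
b=cv2.GaussianBlur(b,(0,0),.8); lo,hi=np.percentile(b,[.5,75]); b=np.clip((b-lo)/(hi-lo)*255,0,255)
cv2.imwrite("pics/b2.png",np.hstack([cv2.resize(k,(390,390)),cv2.cvtColor(cv2.resize(b,(390,390)).astype(np.float32),cv2.COLOR_GRAY2BGR)]))
E
```

```text
[-0.004 -0.001 -1.   ]
[0.56028789 0.25059185 0.15137212]
8.0333 [([0.5285, 0.241, 0.0789], 0.85)]
280 215 [280.25890677 215.76546522] [0.53009255 0.23961522 0.32026256]
[31.89138889 41.75416667 49.44444444 55.26388889][ WARN:0@18.204] global loadsave.cpp:1063 imwrite_ Unsupported depth image for selected encoder is fallbacked to CV_8U.
```

View pics/b2.png

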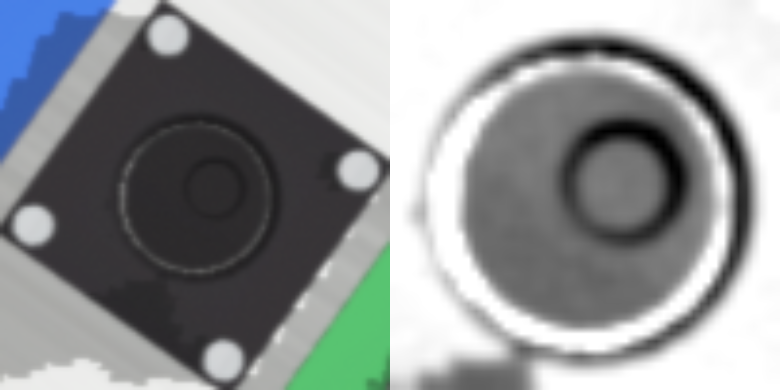

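The hole is visible: a dark ring at right panel (625,182), against the bore rim centred at (587,198). That puts it about 5 px right of and 2 px above the bore axis. Now the grasp.

```bash
python3 - <<'E'
from h import *
c=np.load("pics/b2.npy",allow_pickle=True).item()
H=ray(c,(254+235/7.5-.5,189+182/7.5-.5),.05); B=ray(c,(254+197/7.5-.5,189+198/7.5-.5),.08); B5=ray(c,(254+197/7.5-.5,189+200/7.5-.5),.05)
print("hole",H.round(4),"rim",B.round(4),"floor",B5.round(4))
np.save("hole.npy",H)
a=-.277; X=[.515,-.1605]
p=T.current_ee_pos(); r.move_l([p[0],p[1],.22],vel=.25)
r.move_to([*X,.20],q(a)); gripper_to(.05,f_grip=30)
print(r.move_l([*X,.100],vel=.15,guard=8)); gripper_to(.0,f_grip=30)
print("open",T.current_opening(),T.current_finger_force(),T.current_ee_pos())
r.move_l([*X,.16],vel=.1,guard=15); r.move_l([*X,.21],vel=.2); r.hold(.2)
print(T.current_opening(),T.current_wrist_force(),T.current_t())
im=vision.snapshot("wrist"); print(at("lockpin_grip"),at("lockpin_tip"),T.current_ee_pos())
cv2.imwrite("pics/held.png",im[100:,60:500,::-1])
E
```

```text
hole [0.5261 0.2437 0.05  ] rim [0.5295 0.2398 0.08  ] floor [0.5296 0.2399 0.05  ]
False
open 0.01799743891236202 29.99490201473236 [ 0.51511729 -0.16057835  0.10029152]
0.018044151530879394 [ 0.66069808  0.56405192 -0.51395933] 13.625
[([0.513, -0.1585, 0.2052], 0.81), ([0.4328, -0.1363, 0.0791], 0.6)] [([0.5142, -0.1613, 0.1201], 0.9), ([0.4316, -0.1308, 0.0035], 0.73), ([0.5302, -0.2007, -0.0012], 0.7)] [ 0.51454753 -0.16027399  0.20900359]
```

View pics/held.png

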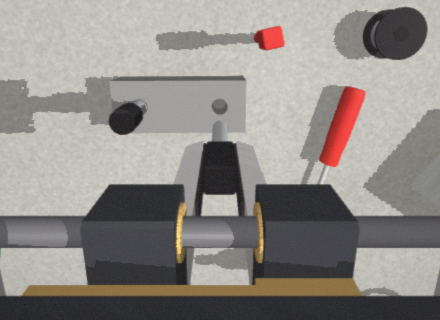

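The pin is held square (opening 18.0 mm), upright, foot at z≈0.12 as expected; the stand's socket is empty. Next: to the sleeve, then probing.

```bash
cat > s.py <<'E'
from h import *
H=np.load("hole.npy")[:2]
def fz(): return np.mean([T.current_wrist_force()[2] for _ in range(3)])
E
python3 - <<'E'
from s import *
r.move_to([*H,.215],q(-.277)); print(T.current_ee_pos())
print(r.move_l([*H,.155],vel=.12,guard=6)); r.hold(.2); f0=fz(); print("f0",T.current_wrist_force())
g=r.move_l([*H,.125],vel=.02,guard=4); p=T.current_ee_pos(); print(g,p,T.current_wrist_force()-0,T.current_t())
E
```

```text
[0.52652258 0.24267    0.21499189]
False
f0 [-0.12851027 -0.09767836 -1.10869425]
False [0.52598897 0.24403634 0.12504425] [-2.31566451  3.61716666  1.30416931] 17.775
```

It dropped straight in. Seating it now, with a small shift to relieve the side load.

```bash
python3 - <<'E'
from s import *
p=np.array(T.current_ee_pos()); x=p[:2]+[-.0004,.0007]
r.move_l([*x,.125],vel=.01); r.hold(.1); print(T.current_wrist_force())
g=r.move_l([*x,.116],vel=.012,guard=5); r.hold(.1); p=T.current_ee_pos(); print(g,p,T.current_wrist_force(),T.current_opening(),T.current_t())
E
```

```text
[-0.75962318  1.44409797 -0.01146563]
True [0.52577752 0.24449134 0.11783467] [-0.72966222 -0.24703456  5.97642822] 0.017757493582432712 18.8833
```

```bash
python3 - <<'E'
from s import *
p=T.current_ee_pos(); r.move_l([p[0],p[1],.1195],vel=.02); gripper_to(.05); r.hold(.3)
print(T.current_wrist_force(),T.current_finger_force())
p=T.current_ee_pos(); r.move_l([p[0],p[1],.24],vel=.12,guard=6); r.hold(.5)
im=vision.snapshot("wrist"); print(T.current_ee_pos(),at("lockpin_grip"),at("lockpin_tip"),T.current_wrist_force(),T.current_t())
cv2.imwrite("pics/end.png",im[:,:,::-1])
im=vision.snapshot("scene"); print([(d["at"],d["score"]) for d in models.mark_of("lockpin_grip","scene")[:2]])
cv2.imwrite("pics/end2.png",cv2.resize(im[120:220,260:400,::-1],None,fx=4,fy=4))
E
```

```text
[-0.39880107 -0.69084558 -0.79622066] 0.0
[0.5257564  0.24449932 0.23992586] [([0.526, 0.2474, 0.1177], 0.95)] [([0.528, 0.2418, 0.033], 0.79)] [-1.05406482  0.76876436  0.93445686] 21.95
[([0.431, -0.1327, 0.0806], 0.61), ([0.5258, 0.2477, 0.1113], 0.5)]
```

View pics/end2.png

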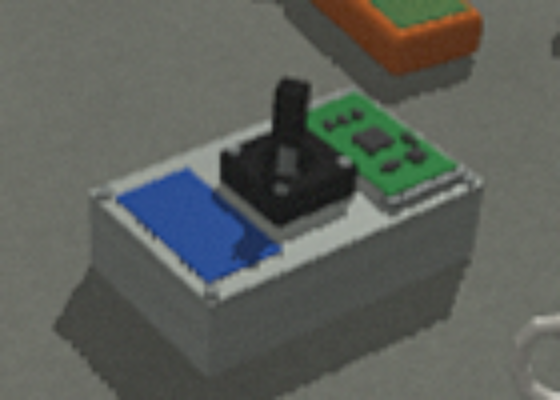

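The pin stands upright in the sleeve, grip just above the rim at (288,110); the grip centre measures about 0.111 m against 0.110 m when home.

```bash
python3 -c "
from plant import r
print(r.sign_off())"
```

```text
the job is handed in; nothing more can be done
None
```

The lock pin is seated in the blind hole, upright and released, and the job was handed in at about 22 s of the 67 s allowed; the wrist force stayed near 6 N in every reading, and the hand-in returned no verdict.

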